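Square the terminal box into its locating corner

ROBOT

A 6-joint arm with a two-finger parallel gripper is mounted at the origin on the work surface. World frame = base frame: x ahead of the robot, y to its left, z up, the work surface at z = 0. Lengths are in m, angles in rad, forces in N, time in s.
With the tool pointing down it reaches from about 0.25 to 0.725 m from the base axis. Payload 4 kg.
Tool frame: the origin (TCP) lies between the finger pads; the fingertips stand 22 mm ahead of it and the grasp point (between the pads) lies 3 mm ahead of it (env.nose_length is the distance from the TCP to the fingertips, in m); y points along the fingers, z is the direction in which the jaws open and shut, and the axes are right-handed (so a half turn about y gives the same grasp; the last joint's range is limited). The gripper opens to 85 mm and grips with 20 to 120 N. Pads are 22 mm wide; open, the fingers measure 114 mm over their backs; the gripper's body (76 mm by 85 mm) begins 54 mm behind the grasp point. The pads swing forward as they close: fully open they stand 13 mm farther back than shut.
Start: joints at [1.133, 0.241, 0.005, 1.335, 0, 1.571], TCP at [0.212, 0.453, 0.253] pointing down, gripper open.
Joint ranges: [-2.72, 2.72], [-1.05, 1.87], [-1.09, 1.28], [-1.99, 2.15], [-1.42, 1.44], [-3.14, 3.14]. Speed limits (rad/s): [2.79, 2.79, 3.14, 3.14, 3.14, 3.14].

INTERFACE

Orientations are given as a unit quaternion [x, y, z, w].
In Python, from plant import env, snapshot, calibration, job gives the robot as it stands.
- The arm moves only by the tool move_arm, never from a script. Its arguments are lists of equal length, an entry for each row: "gripper": the opening, from -1 (shut) to 1 (fully open); "linear": the shift along the tool's x, y, z in m, a list of three; "turn": the turn, a rotation vector about the tool's x, y, z in degrees, a list of three. In form: {"gripper": [gripper, ...], "linear": [[x, y, z], ...], "turn": [[wx, wy, wz], ...]}. A call has 1 to 10 rows; each row shifts and turns the commanded pose from where the row before left it, along the tool's axes as they then stand; what a row does not reach is not made up. A row lasts 1/10 s, in which the tool goes at most 50 mm and 8.59 degrees, less where a joint would pass 70% of its speed; a pose out of reach is approached as far as the arm can. A call is refused whole if a number of a shift passes 0.05 or a number of a turn 8.59, either way. A call with a gripper value outside its range is refused whole. The fingers move at their own pace and stop on an object; the grip force is fixed at half the most. Time passes only in rows, so rows that do not move let the fingers close. It gives the time, the measured TCP pose, the force and the opening at its end, in the units of the state.
- env.read_state(): the state, without advancing time (a new reading comes with each control period).
- snapshot(name): name is "scene" or "top"; returns the picture (480x640x3 uint8, red, green, blue); there is no depth.
- calibration(name): a dict with "fx", "fy", "cx", "cy" (pixels), "rvec" (rotation vector, rad) and "tvec" (3), from world to camera coordinates, as OpenCV has them. Camera axes: x right, y down, z forward; pixel columns grow to the right and rows downward; lengths in m; the calibration is good to about 2 mm. A picture is of the moment at which its call begins. calibration takes no time and is no camera call.
- job.sign_off(): hands the job in, once; it reports no verdict.
The state is a dict: "time_s": time; "joint_positions": joint angles; "qvel": joint speeds; "effort": joint torques, N m; "position": TCP position; "tool_rot": TCP orientation; "wrist_force": force on the tool from outside, world axes, zero at the start; "moment": the same for the moment, N m; "finger_gap": finger opening in m.
Only numpy, scipy, OpenCV 4.12 (cv2) and the standard library are available. Lean on these libraries where they do the work, as an engineer would, in place of code of your own. Each camera call takes 0.05 s, during which the arm holds its last target. There are 200 camera calls.

TASK

With the fingertips, push the grey terminal box along the bench into the inner corner of the bolted-down aluminium locating angle, until its long back side is flush against the long fence and its end is flush against the short end stop. Only slide it: do not lift or tip the box and do not touch the terminal strip on its top. Leave the meter, the plug and the rubber foot where they are, and finish with the hand clear of everything.

Things in the scene. Friction and masses are not known exactly. Their poses are not given: they have to be found in the camera images.
- termbox: Loose grey metal box, 100 (x) by 140 (y) by 50 mm high, about 0.6 kg, standing on the bench; it slides with friction of up to about 10 N. Origin at the centre of its underside. Its +x side is the long back side that goes against the fence, its +y side is the end that goes against the end stop. It starts 65 to 115 mm short of the fence and 40 to 120 mm short of the end stop and turned by up to 0.3 rad from square.
- strip: Grey and white terminal strip fixed on the box's top, 25 (x) by 100 (y) mm, 16 mm high, so its top is 66 mm above the bench; origin at the centre of its underside, 22 mm towards +x from the box's centre. Not to be touched.
- angle: Fixed L-shaped aluminium locating angle on the bench, both walls 30 mm high and 8 mm thick, with 4 mm high bolted flanges outside. Origin at the inner corner at bench height. The fence's inner face is the plane x = 0 of this frame and runs from the corner 270 mm towards -y; the end stop's inner face is the plane y = 0 and runs 120 mm towards -x. The box belongs in the quarter x < 0, y < 0, its centre then at x = -50 mm, y = -70 mm and its axes parallel to these.
- meter: Loose black hand-held meter lying on the bench, 150 (x) by 75 (y) by 43 mm high, origin at the centre of its underside. Bystander.
- plug: Loose grey stepped plastic plug, 50 (x) by 36 (y) by 46 mm high, origin at the centre of its underside. Bystander.
- foot: Loose black rubber instrument foot, 48 mm diameter, 40 mm high, origin at the centre of its underside. Bystander.
Mind the look-alikes: they are no part of the job. Several things have the shape of the termbox; the one meant has the colours described above.

How it is judged:
At the end, for the whole second after the job is handed in: The box stands flat and at rest in the corner: its centre within 3.5 mm of touching both the fence and the end stop, square to them within 0.035 rad (2 degrees) (x of termbox in the frame of angle between -0.0535 and -0.046 m and y of termbox in the frame of angle between -0.0735 and -0.066 m and angle between the x axis of termbox and the x axis of angle, either way round below 0.035 rad and height (world z) of termbox below 0.004 m and angle between termbox's own z axis and vertical below 0.03 rad and linear speed of termbox below 0.01 m/s).
It fails at once if the box is lifted off the bench (more than 8 mm) (height (world z) of termbox above 0.008 m).
It fails at once if the box is tipped (more than 0.15 rad) (angle between termbox's own z axis and vertical above 0.15 rad).
It fails at once if the terminal strip is touched (more than 1 N) (contact force between strip and the fingers above 1 N or contact force between strip and the arm above 1 N).
It fails at once if the meter, the plug or the rubber foot is moved more than 15 mm (distance of any of meter, plug, foot from where it was at the start of the episode above 0.015 m).
It also fails if it takes over 58 s, if anything falls off the work surface, if the arm or the gripper's body presses on something with over 40 N, if the wrist force passes 120 N, or if a joint passes its speed limit or range.

## Working session

There is one attempt and no reset: what is moved stays moved. The work goes in short steps, Python scripts to look and compute and a tool call to move; the robot and the scene stay as the last step left them, time stands still between calls to the robot, and variables do not carry over. Pictures are saved under pics/ and viewed, about 8 in all and at most 12, crops included, and the job is handed in when it is done.

Besides the shell and the picture viewer there is one more tool, called after "Request:" as name(argument=value, ...) on one line, values as JSON. move_arm: Moves the arm, as the interface text tells. Its arguments: {"type":"object","properties":{"gripper":{"type":"array","items":{"type":"number"}},"linear":{"type":"array","items":{"type":"array","items":{"type":"number"}}},"turn":{"type":"array","items":{"type":"array","items":{"type":"number"}}}},"required":["gripper","linear","turn"]}

```bash
mkdir -p pics
python3 - <<'E'
from plant import env,snapshot,calibration
import cv2
for n in("scene","top"):
    cv2.imwrite(f"pics/{n}0.png",snapshot(n)[:,:,::-1]);print(n,calibration(n))
print(env.read_state())
E
```

```text
scene {'fx': 594.038128613287, 'fy': 594.038128613287, 'cx': 323.596488177366, 'cy': 245.2745058459727, 'rvec': array([ 2.37763287,  0.96962861, -0.28492478]), 'tvec': array([-0.37427442, -0.35354914,  1.75315492])}
top {'fx': 549.7333015488307, 'fy': 549.7333015488307, 'cx': 319.92130941005075, 'cy': 252.07580400497267, 'rvec': array([ 2.12688111, -2.09303103,  0.22967072]), 'tvec': array([-0.05999579,  0.61424958,  1.12430621])}
{'time_s': 0.1, 'joint_positions': array([ 1.13299628e+00,  2.41326011e-01,  3.87006204e-03,  1.33521636e+00,
       -3.54272144e-05,  1.57082807e+00]), 'qvel': array([-0.00040106, -0.00070964,  0.00442408, -0.00071088, -0.00083154,
        0.00153585]), 'effort': array([ 3.52917141e-04, -3.73140335e+01,  2.53010255e+01,  1.08608257e-02,
       -4.12210647e-05,  9.81089642e-06]), 'position': array([0.21176024, 0.45236306, 0.252512  ]), 'tool_rot': array([ 0.69088044, -0.15369517,  0.15343158, -0.68958013]), 'wrist_force': array([ 0.79954392, -0.30575179, -0.47046419]), 'moment': array([-0.00134542, -0.05129721,  0.01853303]), 'finger_gap': 0.08530709567884438}
```

View pics/top0.png

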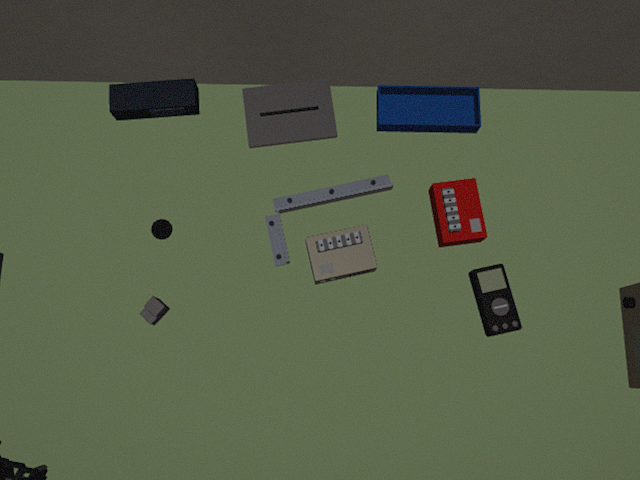

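View pics/scene0.png

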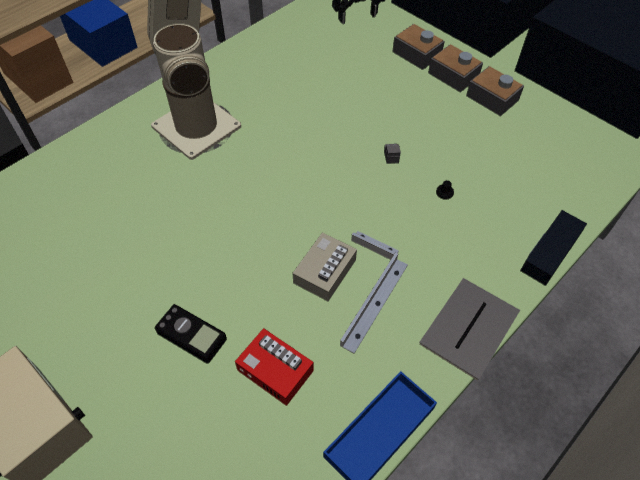

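The top view shows the grey box at about (341,254), the fence running from (275,205) to (392,182) and the end stop at (278,240). The meter, plug, foot and the red look-alike are away from the box's path. Next I'll zoom in to get exact edges.

```bash
cat > h.py <<'E'
import numpy as np,cv2
from plant import env,snapshot,calibration
def cam(n):
    c=calibration(n);K=np.array([[c['fx'],0,c['cx']],[0,c['fy'],c['cy']],[0,0,1]]);R=cv2.Rodrigues(c['rvec'])[0];return K,R,c['tvec'],c['rvec']
def ray(n,uv,z):
    K,R,t,_=cam(n);uv=np.atleast_2d(uv).astype(float);d=np.c_[uv,np.ones(len(uv))]@np.linalg.inv(K).T@R;o=-R.T@t
    return o+d*((z-o[2])/d[:,2])[:,None]
def proj(n,P):
    K,R,t,r=cam(n);return cv2.projectPoints(np.atleast_2d(P).astype(float),r,t,K,None)[0][:,0]
def avg(n,k=6): return np.mean([snapshot(n).astype(float) for _ in range(k)],0).astype(np.uint8)
E
python3 - <<'E'
from h import *
for n,(x,y,w,h) in dict(top=(255,165,150,125),scene=(280,215,140,150)).items():
    im=avg(n);cv2.imwrite(f"pics/{n}_avg.png",im[:,:,::-1])
    c=cv2.convertScaleAbs(im[y:y+h,x:x+w],alpha=1.6)
    s=5 if n=='top' else 4
    cv2.imwrite(f"pics/{n}1.png",cv2.resize(c,None,fx=s,fy=s,interpolation=cv2.INTER_CUBIC)[:,:,::-1])
    K,R,t,_=cam(n);print(n,-R.T@t)
im=cv2.imread("pics/top_avg.png");
for p in [(340,272),(330,250),(333,192),(278,240),(345,215),(342,281)]:print(p,im[p[1],p[0]],cv2.cvtColor(im,cv2.COLOR_BGR2HSV)[p[1],p[0]])
E
```

```text
top [ 0.36265451 -0.0484355   1.22926897]
scene [ 1.15080674 -0.66736437  1.25255706]
(340, 272) [ 94 106 111] [ 21  39 111]
(330, 250) [72 82 88] [19 46 88]
(333, 192) [51 47 46] [114  25  51]
(278, 240) [102  94  92] [114  25 102]
(345, 215) [ 82 110  98] [ 43  65 110]
(342, 281) [ 82 111  98] [ 43  67 111]
```

View pics/top1.png

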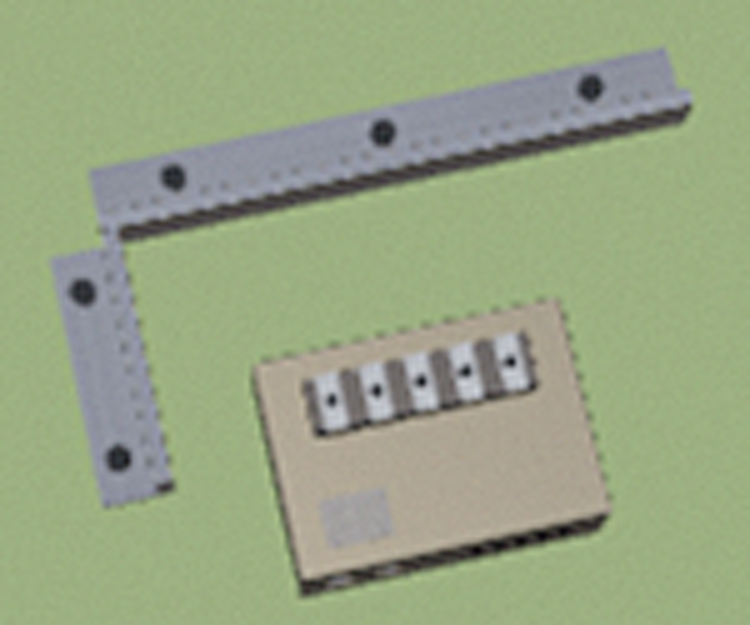

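View pics/scene1.png

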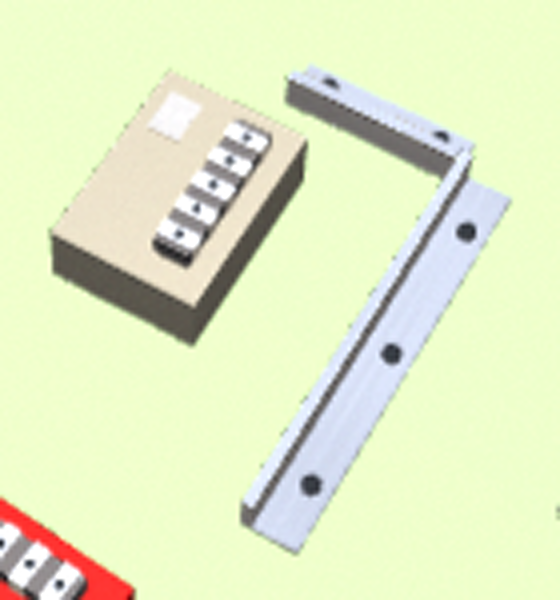

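The crops show the box top's corners clearly at crop pixels (255,368), (558,300), (607,517) and (302,578). They also show the fence's dark inner face and the end stop's inner edge. Now for metric fits.

```bash
cat >> h.py <<'E'
def fitbox(im,seed_roi):
    hsv=cv2.cvtColor(im,cv2.COLOR_RGB2HSV).astype(int)
    x,y,w,h=seed_roi
    m=((hsv[...,0]<32)|(hsv[...,1]<30))&(hsv[...,2]>60)&(hsv[...,0]<90)
    m2=np.zeros(m.shape,np.uint8);m2[y:y+h,x:x+w]=m[y:y+h,x:x+w]
    m2=cv2.morphologyEx(m2,cv2.MORPH_OPEN,np.ones((3,3)))
    c=max(cv2.findContours(m2,cv2.RETR_EXTERNAL,cv2.CHAIN_APPROX_NONE)[0],key=cv2.contourArea)
    P=ray('top',cv2.convexHull(c)[:,0],.05)[:,:2]
    return cv2.minAreaRect((P*1000).astype(np.float32)),c
def line(n,uv,z):
    P=ray(n,uv,z)[:,:2];vx,vy,x0,y0=cv2.fitLine(P.astype(np.float32),cv2.DIST_HUBER,0,1e-4,1e-4)[:,0]
    return np.array([vx,vy]),np.array([x0,y0]),P
E
python3 - <<'E'
from h import *
im=cv2.imread("pics/top_avg.png")[:,:,::-1].copy()
r,c=fitbox(im,(300,220,85,70));print("box rect",r)
f=lambda a,o=(255,165):(np.array(a,float)+.5)/5-.5+o
B=ray('top',f([(255,368),(558,300),(607,517),(302,578)]),.05)
print("box manual",B.round(4),"c",B.mean(0),np.linalg.norm(np.roll(B,-1,0)-B,axis=1))
hsv=cv2.cvtColor(im,cv2.COLOR_RGB2HSV).astype(int)
metal=(hsv[...,0]>60)|(hsv[...,1]<45)|(hsv[...,2]<80)
g=im[...,1].astype(float)
# fence base edge: bottom-most nonbench per column, subpixel crossing of (bg green) level
uv=[]
for u in range(285,388,2):
    v=int(205-(u-285)*.23)
    col=g[v-8:v+14,u];k=np.argmin(col); 
    seg=col[k:];j=np.argmax(seg>(col[k]+110)/2); a,b=seg[j-1],seg[j]
    uv.append((u,v-8+k+j-1+((col[k]+110)/2-a)/(b-a)))
uv=np.array(uv);d,p,P=line('top',uv,0);print("fence base",d,p,np.std((P-p)@[-d[1],d[0]]),uv[[0,-1]])
# end stop inner edge: saturation transition metal->bench
s=hsv[...,1].astype(float);uv2=[]
for v in range(220,259,2):
    row=s[v,270:300];j=[i for i in range(1,30) if row[i]>46 and row[i-1]<=46][-1]
    uv2.append((270+j-1+(46-row[j-1])/(row[j]-row[j-1]),v))
uv2=np.array(uv2)
for z in(0,.03):
    d2,p2,P2=line('top',uv2,z);print("stop z",z,d2,p2,"dot",d@d2,np.std((P2-p2)@[-d2[1],d2[0]]),uv2[[0,-1]])
    A=np.c_[d,-d2];st=np.linalg.solve(A,p2-p);print(" corner",p+d*st[0])
# scene view check, crop 4x off (280,215)
f4=lambda a:(np.array(a,float)+.5)/4-.5+np.array((280,215))
print("scene stop top edge z.03",ray('scene',f4([(287,85),(455,160)]),.03)[:,:2],"base",ray('scene',f4([(287,103),(443,173)]),0)[:,:2])
print("scene fence top inner",ray('scene',f4([(455,158),(243,502)]),.03)[:,:2])
print("scene box top",ray('scene',f4([(168,73),(307,142),(194,306),(51,235)]),.05)[:,:2])
print("plug,foot,meter",ray('top',[(154,310),(162,229),(495,300)],.02)[:,:2])
E
```

```text
box rect ((618.9935913085938, -95.42501068115234), (99.59654998779297, 139.56675720214844), 13.609461784362793)
box manual [[ 0.6494 -0.0181  0.05  ]
 [ 0.6827 -0.1519  0.05  ]
 [ 0.5851 -0.1731  0.05  ]
 [ 0.556  -0.0404  0.05  ]] c [ 0.61829741 -0.09588007  0.05      ] [0.13793233 0.09991275 0.13579869 0.09609512]
fence base [ 0.23529431 -0.9719242 ] [ 0.75124156 -0.0810248 ] 0.006320888527680151 [[285.         211.81395349]
 [387.         189.8875    ]]
stop z 0 [0.9726321  0.23235042] [0.65896314 0.03138172] dot 0.0030278116 0.00027397154733458865 [[280.54545455 220.        ]
 [288.63461538 258.        ]]
 corner [0.72047174 0.0460754 ]
stop z 0.03 [0.9726313  0.23235399] [0.6517318 0.0294338] dot 0.0030241609 0.0002672778328593635 [[280.54545455 220.        ]
 [288.63461538 258.        ]]
 corner [0.7205221  0.04586727]
scene stop top edge z.03 [[0.60869141 0.01067103]
 [0.72099984 0.04188383]] base [[0.60498597 0.01689538]
 [0.71143482 0.04647337]]
scene fence top inner [[ 0.72003833  0.04301436]
 [ 0.78560077 -0.21778045]]
scene box top [[ 0.55867629 -0.04571089]
 [ 0.65510425 -0.02315672]
 [ 0.68579889 -0.15437641]
 [ 0.5917057  -0.17899984]]
plug,foot,meter [[ 0.48884884  0.31233254]
 [ 0.67274268  0.30881379]
 [ 0.52305105 -0.43921385]]
```

```bash
cat >> h.py <<'E'
from scipy.spatial.transform import Rotation as Ro
TH=np.arctan2(.23235,.97263);C=np.array([.7205,.0455]);RA=np.array([[np.cos(TH),-np.sin(TH)],[np.sin(TH),np.cos(TH)]])
toA=lambda p:RA.T@(np.asarray(p)[:2]-C)
toW=lambda a:C+RA@np.asarray(a)
def plan(a,z,jaw_deg):
    "tool-frame shift (after turning about tool y) to angle-frame point a; jaw axis direction in angle frame, deg"
    s=env.read_state();M=Ro.from_quat(s['tool_rot']).as_matrix()
    cur=np.arctan2(M[1,2],M[0,2]);t=np.radians(jaw_deg)+TH
    d=(t-cur+np.pi/2)%np.pi-np.pi/2   # world yaw change, mod half turn
    M2=Ro.from_rotvec([0,0,d]).as_matrix()@M
    w=np.r_[toW(a),z]-s['position']
    print("turn about tool y deg",np.degrees(d)*np.sign(M[2,1]),"tool shift after turn",(M2.T@w).round(4),"cur A",toA(s['position']).round(4),"j",s['joint_positions'].round(2)[[0,5]],"t",s['time_s'])
E
python3 -c "
from h import *
M=Ro.from_quat(env.read_state()['tool_rot']).as_matrix();print(M.round(3))
plan((-.1315,-.2336),.2,0);print(toW((-.1315,-.2336)))
plan((-.1315,-.2336),.032,0)"
```

```text
[[ 0.906  0.     0.424]
 [-0.424  0.     0.906]
 [ 0.    -1.     0.   ]]
turn about tool y deg 51.478785257211015 tool shift after turn [0.7479 0.0534 0.2684] cur A [-0.3999  0.5143] j [1.13 1.57] t 0.7
[ 0.64687595 -0.21226095]
turn about tool y deg 51.478785257211015 tool shift after turn [0.7479 0.2214 0.2684] cur A [-0.3999  0.5143] j [1.13 1.57] t 0.7
```

Request:
move_arm(gripper=[0.4,0.4,0.4,0.4,0.4,0.4,0.4,0.4,0.4,0.4], linear=[[0,0,0],[0,0,0],[0,0,0],[0,0,0],[0,0,0],[0,0,0],[0.044,0.003,0.016],[0.044,0.003,0.016],[0.044,0.003,0.016],[0.044,0.003,0.016]], turn=[[0,8.58,0],[0,8.58,0],[0,8.58,0],[0,8.58,0],[0,8.58,0],[0,8.58,0],[0,0,0],[0,0,0],[0,0,0],[0,0,0]])

```text
time_s: 1.7
position: [0.3157, 0.2952, 0.2413]
tool_rot: [-0.555, 0.438, -0.438, 0.556]
wrist_force: [0.8, 1.0, -0.8]
finger_gap: 0.0595
```

Request:
move_arm(gripper=[0.4,0.4,0.4,0.4,0.4,0.4,0.4,0.4,0.4,0.4], linear=[[0.044,0.003,0.016],[0.044,0.003,0.016],[0.044,0.003,0.016],[0.044,0.003,0.016],[0.044,0.003,0.016],[0.044,0.003,0.016],[0.044,0.003,0.016],[0.044,0.003,0.016],[0.044,0.003,0.016],[0.044,0.003,0.016]], turn=[[0,0,0],[0,0,0],[0,0,0],[0,0,0],[0,0,0],[0,0,0],[0,0,0],[0,0,0],[0,0,0],[0,0,0]])

```text
time_s: 2.7
position: [0.5738, -0.0961, 0.2112]
tool_rot: [-0.555, 0.438, -0.438, 0.555]
wrist_force: [-0.1, 0.4, 0.4]
finger_gap: 0.0599
```

```bash
python3 -c "
from h import *
plan((-.1315,-.2336),.032,0);s=env.read_state();print(s['position'],s['finger_gap'])"
```

```text
turn about tool y deg -0.017309422581847617 tool shift after turn [0.13   0.1792 0.044 ] cur A [-0.1756 -0.1037] j [-0.17  1.17] t 2.7
[ 0.57381065 -0.09611237  0.21123559] 0.05991805450752275
```

Request:
move_arm(gripper=[0.4,0.4,0.4,0.4,0.4], linear=[[0.032,0,0.011],[0.032,0,0.011],[0.032,0,0.011],[0.032,0,0.011],[0,0,0]], turn=[[0,0,0],[0,0,0],[0,0,0],[0,0,0],[0,0,0]])

```text
time_s: 3.2
position: [0.6466, -0.2124, 0.2095]
tool_rot: [0.554, -0.439, 0.439, -0.554]
wrist_force: [0.4, 0.0, -0.6]
finger_gap: 0.0598
```

Request:
move_arm(gripper=[0.4,0.4,0.4,0.4,0.4,0.4,0.4], linear=[[0,0.035,0],[0,0.035,0],[0,0.035,0],[0,0.03,0],[0,0.03,0],[0,0.014,0],[0,0,0]], turn=[[0,0,0],[0,0,0],[0,0,0],[0,0,0],[0,0,0],[0,0,0],[0,0,0]])

```text
time_s: 3.9
position: [0.6434, -0.2074, 0.0296]
tool_rot: [0.556, -0.44, 0.436, -0.554]
wrist_force: [0.3, -0.4, -0.1]
finger_gap: 0.0596
```

```bash
python3 -c "
from h import *
plan((-.1315,-.2336),.032,0);s=env.read_state();print(s['position'],s['finger_gap'],s['wrist_force'])
im=avg('top',4);c=cv2.convertScaleAbs(im[165:310,255:455],alpha=1.6);cv2.imwrite('pics/top2.png',cv2.resize(c,None,fx=4,fy=4)[:,:,::-1])"
```

```text
turn about tool y deg 0.027736445374041647 tool shift after turn [ 0.0055 -0.0024  0.0022] cur A [-0.1338 -0.2281] j [-0.31  1.02] t 3.9
[ 0.64339438 -0.20738856  0.02964252] 0.05962965619522709 [ 0.29809051 -0.41672271 -0.11974758]
```

View pics/top2.png

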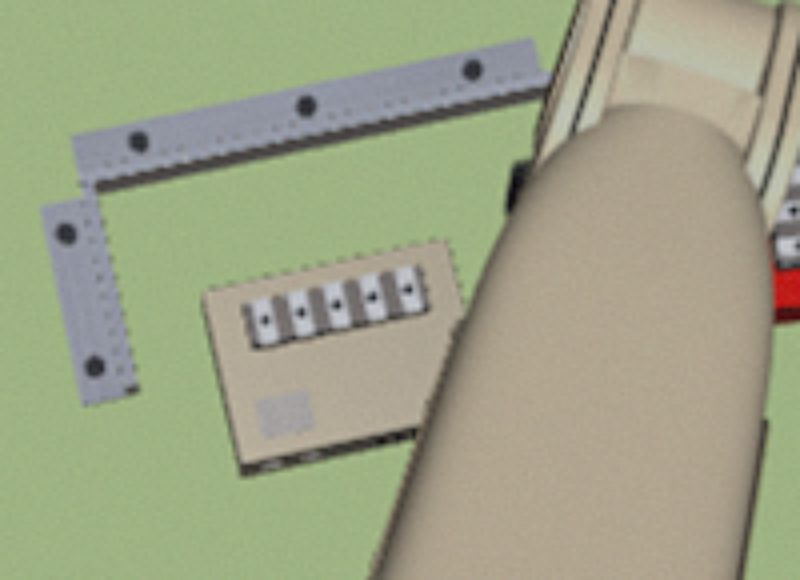

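The gripper stands down beside the box's -y end, with clearance, and nothing has been disturbed. I'll start the push.

Request:
move_arm(gripper=[0.4,0.4,0.4,0.4,0.4,0.4,0.4,0.4,0.4,0.4], linear=[[-0.008,0,0.001],[-0.008,0,0.001],[-0.008,0,0],[-0.003,0,0],[-0.003,0,0],[-0.003,0,0],[-0.003,0,0],[-0.003,0,0],[-0.003,0,0],[0,0,0]], turn=[[0,0,0],[0,0,0],[0,0,0],[0,0,0],[0,0,0],[0,0,0],[0,0,0],[0,0,0],[0,0,0],[0,0,0]])

```text
time_s: 5.1
position: [0.6377, -0.1671, 0.0323]
tool_rot: [-0.555, 0.438, -0.438, 0.555]
wrist_force: [0.8, -2.0, -0.1]
finger_gap: 0.0597
```

```bash
cat >> h.py <<'E'
def st():
    s=env.read_state();M=Ro.from_quat(s['tool_rot']).as_matrix();print("A",toA(s['position']).round(4),"z",s['position'][2].round(4),"F_A",(RA.T@s['wrist_force'][:2]).round(1),s['wrist_force'][2].round(1),"jawA",np.degrees(np.arctan2(M[1,2],M[0,2])-TH).round(2),"down",M[:,1].round(3),"t",s['time_s'])
E
python3 -c "
from h import *
st()
im=avg('top',2);c=cv2.convertScaleAbs(im[165:310,255:455],alpha=1.6);cv2.imwrite('pics/top3.png',cv2.resize(c,None,fx=4,fy=4)[:,:,::-1])"
```

```text
A [-0.1299 -0.1875] z 0.0323 F_A [ 0.3 -2.1] -0.1 jawA -0.01 down [ 0.  0. -1.] t 5.1
```

```bash
cat >> h.py <<'E'
def edges(im,c,half=True):
    """c: predicted box centre in A. Finds +y and +x top edges along sample lines crossing them; returns A offsets (y at +y face, x at +x face) and angles"""
    s=cv2.GaussianBlur(cv2.cvtColor(im,cv2.COLOR_RGB2HSV)[...,0].astype(np.float32),(0,0),.7)
    out=[]
    for ax,sam in ((1,np.linspace(-.042,.04,14)),(0,np.linspace(-.02,.06,14))):
        pts=[]
        for q in sam:
            t=np.arange(-.02,.02,.0005);h=(.05,.07)[ax]
            A=np.zeros((len(t),2));A[:,ax]=c[ax]+h+t;A[:,1-ax]=c[1-ax]+q
            uv=proj('top',np.c_[(C+A@RA.T),np.full(len(t),.05)]).astype(np.float32)
            v=cv2.remap(s,uv[:,:1],uv[:,1:],cv2.INTER_LINEAR)[:,0]
            on=v<32
            j=np.argmax(~on)
            if j>0: pts.append((q,A[j,ax]))
        pts=np.array(pts);
        if len(pts)<4: out.append(None);continue
        k=np.polyfit(*pts.T,1);r=np.abs(np.polyval(k,pts[:,0])-pts[:,1]);g=r<=np.median(r)*2.5+1e-4;k=np.polyfit(*pts[g].T,1)
        out.append((np.polyval(k,0).round(4),k[0].round(4),int(g.sum())))
    return out
E
python3 -c "
from h import *
print('start',edges(cv2.imread('pics/top_avg.png')[:,:,::-1].copy(),(-.1315,-.1136)))
im=avg('top',2)
for dy in(0,.005,.01):print(edges(im,(-.1315,-.1136+dy)))"
```

```text
start [(np.float64(-0.0433), np.float64(-0.0014), 10), None]
[(np.float64(-0.0405), np.float64(0.1925), 8), None]
[(np.float64(-0.0386), np.float64(0.1222), 7), None]
[(np.float64(-0.0361), np.float64(-0.0), 8), (np.float64(-0.102), np.float64(0.2974), 4)]
```

```bash
sed -i 's/t=np.arange(-.02,.02,.0005)/t=np.arange(-.009,.02,.0005)/' h.py
python3 -c "
from h import *
im0=cv2.imread('pics/top_avg.png')[:,:,::-1].copy()
print('start',edges(im0,(-.1315,-.1136)))
im=avg('top',4)
for dy in(0.002,.006,.01):print(edges(im,(-.1315,-.1136+dy)))"
```

```text
start [(np.float64(-0.0433), np.float64(0.0014), 14), (np.float64(-0.0815), np.float64(0.0), 12)]
[(np.float64(-0.0361), np.float64(0.0), 12), (np.float64(-0.081), np.float64(-0.0), 12)]
[(np.float64(-0.0361), np.float64(0.0), 12), (np.float64(-0.081), np.float64(0.0), 14)]
[(np.float64(-0.0361), np.float64(-0.0), 12), (np.float64(-0.081), np.float64(0.0), 13)]
```

The tracking works: the box has moved 7 mm towards the stop and is still square, with 36 mm to go.

Request:
move_arm(gripper=[0.4,0.4,0.4,0.4,0.4,0.4,0.4,0.4,0.4,0.4], linear=[[-0.004,0,0],[-0.004,0,0],[-0.004,0,0],[-0.004,0,0],[-0.004,0,0],[-0.004,0,0],[-0.004,0,0],[-0.003,0,0],[-0.002,0,0],[0,0,0]], turn=[[0,0,0],[0,0,0],[0,0,0],[0,0,0],[0,0,0],[0,0,0],[0,0,0],[0,0,0],[0,0,0],[0,0,0]])

```text
time_s: 6.5
position: [0.6299, -0.1345, 0.0323]
tool_rot: [-0.555, 0.438, -0.438, 0.555]
wrist_force: [0.2, -0.0, -1.9]
finger_gap: 0.0596
```

```bash
python3 -c "
from h import *
st();im=avg('top',4);print(edges(im,(-.131,-.073)))"
```

```text
A [-0.13  -0.154] z 0.0323 F_A [ 0.1 -0.1] -1.9 jawA 0.03 down [-0.     0.001 -1.   ] t 6.5
[(np.float64(-0.0032), np.float64(-0.0028), 14), (np.float64(-0.081), np.float64(-0.0), 12)]
```

Request:
move_arm(gripper=[0.4,0.4,0.4,0.4], linear=[[-0.001,0,0],[-0.001,0,0],[-0.001,0,0],[0,0,0]], turn=[[0,0,0],[0,0,0],[0,0,0],[0,0,0]])

```text
time_s: 7.1
position: [0.6293, -0.1323, 0.0323]
tool_rot: [0.555, -0.438, 0.438, -0.555]
wrist_force: [1.1, -2.5, -0.7]
finger_gap: 0.0597
```

```bash
python3 -c "
from h import *
st();im=avg('top',2);print(edges(im,(-.131,-.07)))"
```

```text
A [-0.13   -0.1518] z 0.0323 F_A [ 0.5 -2.6] -0.7 jawA -0.01 down [ 0. -0. -1.] t 7.1
[(np.float64(-0.0014), np.float64(-0.0091), 12), (np.float64(-0.081), np.float64(-0.0), 11)]
```

Request:
move_arm(gripper=[0.4,0.4,0.4,0.4,0.4,0.4,0.4,0.4], linear=[[0.015,0,0],[0.025,0,0],[0,-0.04,0],[0,-0.04,0],[0,-0.04,0],[0,0,-0.03],[0,0,-0.03],[0,0,-0.03]], turn=[[0,0,0],[0,0,0],[0,0,0],[0,0,0],[0,0,0],[0,0,0],[0,0,0],[0,0,0]])

```text
time_s: 8.0
position: [0.5505, -0.1926, 0.1529]
tool_rot: [-0.555, 0.438, -0.438, 0.555]
wrist_force: [-0.9, 0.4, -0.9]
finger_gap: 0.0598
```

Request:
move_arm(gripper=[0.9,0.9,0.9,0.9,0.9,0.9,0.9,0.9,0.9,0.9], linear=[[0,0,0],[0,0,0],[0,0,0],[0,0,0],[0,0,0],[0,0,0],[0,0,0],[0,0,0],[0,0,0],[0,0,0]], turn=[[0,8.5,0],[0,8.5,0],[0,8.5,0],[0,8.5,0],[0,8.5,0],[0,8.5,0],[0,8.5,0],[0,8.5,0],[0,8.5,0],[0,8.5,0]])

```text
time_s: 9.0
position: [0.5512, -0.1925, 0.1525]
tool_rot: [-0.111, 0.699, -0.698, 0.111]
wrist_force: [0.1, 0.5, -0.1]
finger_gap: 0.081
```

```bash
python3 -c "
from h import *
st();plan((-.225,-.076),.028,90)"
```

```text
A [-0.22   -0.1921] z 0.1525 F_A [0.3 0.5] -0.1 jawA -85.36 down [ 0.     0.001 -1.   ] t 9.0
turn about tool y deg 4.640124754748168 tool shift after turn [ 0.0051  0.1245 -0.116 ] cur A [-0.22   -0.1921] j [-0.34  2.49] t 9.0
```

Request:
move_arm(gripper=[0.9,0.9,0.9,0.9,0.9,0.9,0.9,0.9,0.9,0.9], linear=[[0,0,0],[0.005,0,-0.029],[0,0,-0.029],[0,0,-0.029],[0,0,-0.029],[0,0.033,0],[0,0.033,0],[0,0.033,0],[0,0.025,0],[0,0,0]], turn=[[0,4.64,0],[0,0,0],[0,0,0],[0,0,0],[0,0,0],[0,0,0],[0,0,0],[0,0,0],[0,0,0],[0,0,0]])

```text
time_s: 10.0
position: [0.5156, -0.0803, 0.0251]
tool_rot: [-0.087, 0.703, -0.701, 0.082]
wrist_force: [-0.3, 0.1, -0.0]
finger_gap: 0.0816
```

```bash
python3 -c "
from h import *
st();plan((-.195,-.076),.028,90);im=avg('top',2);print(edges(im,(-.131,-.071)))"
```

```text
A [-0.2286 -0.0748] z 0.0251 F_A [-0.3  0.1] -0.0 jawA -89.65 down [-0.008  0.002 -1.   ] t 10.0
turn about tool y deg 0.3544663929185284 tool shift after turn [-0.0335 -0.0032  0.0012] cur A [-0.2286 -0.0748] j [-0.15  2.75] t 10.0
[(np.float64(-0.0012), np.float64(-0.008), 12), (np.float64(-0.0811), np.float64(-0.0003), 11)]
```

Request:
move_arm(gripper=[0.9,0.9,0.9,0.9,0.9,0.9,0.9,0.9,0.9,0.9], linear=[[-0.01,-0.001,0],[-0.01,-0.001,0],[-0.01,0,0],[-0.003,0,0],[-0.004,0,0],[-0.004,0,0],[-0.004,0,0],[-0.004,0,0],[-0.004,0,0],[0,0,0]], turn=[[0,0,0],[0,0,0],[0,0,0],[0,0,0],[0,0,0],[0,0,0],[0,0,0],[0,0,0],[0,0,0],[0,0,0]])

```text
time_s: 11.1
position: [0.5711, -0.0675, 0.0301]
tool_rot: [-0.085, 0.702, -0.702, 0.086]
wrist_force: [-0.4, 0.2, -0.2]
finger_gap: 0.0813
```

```bash
python3 -c "
from h import *
st();im=avg('top',2);print(edges(im,(-.113,-.071)))"
```

```text
A [-0.1716 -0.0752] z 0.0301 F_A [-0.3  0.3] -0.2 jawA -89.61 down [ 0.001  0.001 -1.   ] t 11.1
[(np.float64(-0.0007), np.float64(-0.0383), 13), (np.float64(-0.0535), np.float64(-0.1597), 5)]
```

```bash
python3 -c "
from h import *
im=avg('top',4)
for x in(-.112,-.11,-.108):print(edges(im,(x,-.071)))
c=cv2.convertScaleAbs(im[165:290,255:405],alpha=1.6);cv2.imwrite('pics/top4.png',cv2.resize(c,None,fx=5,fy=5)[:,:,::-1])"
```

```text
[(np.float64(-0.0009), np.float64(-0.0305), 13), (np.float64(-0.0577), np.float64(-0.0859), 7)]
[(np.float64(-0.001), np.float64(-0.0218), 13), (np.float64(-0.0577), np.float64(-0.0859), 7)]
[(np.float64(-0.001), np.float64(-0.0139), 13), (np.float64(-0.057), np.float64(-0.0899), 8)]
```

View pics/top4.png

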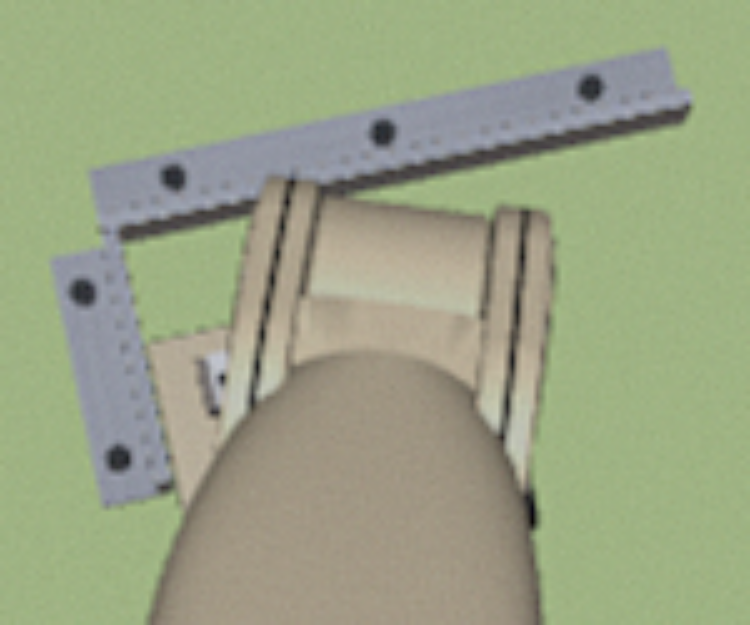

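The wrist hides most of the box, but the visible +y end is square and about 1 mm off the stop. I'll push on.

Request:
move_arm(gripper=[0.9,0.9,0.9,0.9,0.9,0.9,0.9,0.9,0.9,0.9], linear=[[-0.003,0,0],[-0.005,0,0],[-0.006,0,0],[-0.006,0,0],[-0.006,0,0],[-0.006,0,0],[-0.006,0,0],[-0.006,0,0],[-0.005,0,0],[-0.003,0,0]], turn=[[0,0,0],[0,0,0],[0,0,0],[0,0,0],[0,0,0],[0,0,0],[0,0,0],[0,0,0],[0,0,0],[0,0,0]])

```text
time_s: 12.4
position: [0.6211, -0.0553, 0.0302]
tool_rot: [0.085, -0.702, 0.702, -0.085]
wrist_force: [-3.7, -0.4, 2.1]
finger_gap: 0.081
```

Request:
move_arm(gripper=[0.9,0.9,0.9,0.9,0.9], linear=[[-0.002,0,0],[-0.002,0,0],[-0.001,0,0],[-0.001,0,0],[0,0,0]], turn=[[0,0,0],[0,0,0],[0,0,0],[0,0,0],[0,0,0]])

```text
time_s: 12.9
position: [0.6266, -0.054, 0.0302]
tool_rot: [-0.085, 0.702, -0.702, 0.085]
wrist_force: [-2.3, -1.5, 0.5]
finger_gap: 0.0811
```

```bash
python3 -c "
from h import *
st()"
```

```text
A [-0.1145 -0.075 ] z 0.0302 F_A [-2.6 -1. ] 0.5 jawA -89.64 down [ 0.  0. -1.] t 12.9
```

Request:
move_arm(gripper=[0.9,0.9,0.9,0.9], linear=[[-0.001,0,0],[-0.001,0,0],[0,0,0],[0,0,0]], turn=[[0,0,0],[0,0,0],[0,0,0],[0,0,0]])

```text
time_s: 13.3
position: [0.6286, -0.0535, 0.0302]
tool_rot: [-0.085, 0.702, -0.702, 0.085]
wrist_force: [-1.0, 0.1, -0.7]
finger_gap: 0.0812
```

Request:
move_arm(gripper=[0.9,0.9,0.9], linear=[[-0.001,0,0],[0,0,0],[0,0,0]], turn=[[0,0,0],[0,0,0],[0,0,0]])

```text
time_s: 13.6
position: [0.6294, -0.0533, 0.0302]
tool_rot: [-0.085, 0.702, -0.702, 0.085]
wrist_force: [-0.4, -0.4, -1.3]
finger_gap: 0.0809
```

Request:
move_arm(gripper=[0.9,0.9,0.9], linear=[[-0.001,0,0],[-0.0005,0,0],[0,0,0]], turn=[[0,0,0],[0,0,0],[0,0,0]])

```text
time_s: 13.9
position: [0.63, -0.0531, 0.0302]
tool_rot: [0.085, -0.702, 0.702, -0.084]
wrist_force: [-4.9, -0.6, 1.1]
finger_gap: 0.081
```

Request:
move_arm(gripper=[0.9,0.9,0.9], linear=[[-0.001,0,0],[-0.0005,0,0],[0,0,0]], turn=[[0,0,0],[0,0,0],[0,0,0]])

```text
time_s: 14.2
position: [0.63, -0.0531, 0.0303]
tool_rot: [0.086, -0.702, 0.702, -0.083]
wrist_force: [-8.8, -1.6, 3.7]
finger_gap: 0.081
```

The TCP has stopped and the force is rising, so the box is on the fence. One firmer press next, then I'll back off and look.

Request:
move_arm(gripper=[0.9,0.9,0.9,0.9], linear=[[-0.001,0,0],[-0.001,0,0],[-0.001,0,0],[0,0,0]], turn=[[0,0,0],[0,0,0],[0,0,0],[0,0,0]])

```text
time_s: 14.6
position: [0.63, -0.053, 0.0303]
tool_rot: [0.088, -0.702, 0.702, -0.081]
wrist_force: [-16.3, -2.1, 9.2]
finger_gap: 0.0813
```

Request:
move_arm(gripper=[0.9,0.9,0.9,0.9,0.9,0.9,0.9,0.9,0.9], linear=[[0.015,0,0],[0.03,0,0],[0,-0.04,0],[0,-0.04,0],[0,-0.04,0],[0,0,0.045],[0,0,0.045],[0,0,0.045],[0,0,0]], turn=[[0,0,0],[0,0,0],[0,0,0],[0,0,0],[0,0,0],[0,0,0],[0,0,0],[0,0,0],[0,0,0]])

```text
time_s: 15.5
position: [0.6258, -0.1996, 0.151]
tool_rot: [0.081, -0.701, 0.704, -0.085]
wrist_force: [0.3, 0.8, -0.3]
finger_gap: 0.0809
```

```bash
python3 -c "
from h import *
st();im=avg('top',4)
for p in((-.05,-.071),(-.05,-.069)):print(edges(im,p))
s=avg('scene',4);c=cv2.convertScaleAbs(s[220:320,315:415],alpha=1.3);d=cv2.convertScaleAbs(im[185:285,265:365],alpha=1.6)
cv2.imwrite('pics/v5.png',cv2.resize(np.hstack([c,d]),None,fx=4,fy=4,interpolation=cv2.INTER_CUBIC)[:,:,::-1])"
```

```text
A [-0.149  -0.2164] z 0.151 F_A [0.5 0.7] -0.3 jawA -90.0 down [ 0.005 -0.003 -1.   ] t 15.5
[(np.float64(-0.0012), np.float64(0.0038), 14), (np.float64(-0.0032), np.float64(-0.0001), 12)]
[(np.float64(-0.0012), np.float64(0.0038), 14), (np.float64(-0.0033), np.float64(0.0038), 14)]
```

View pics/v5.png

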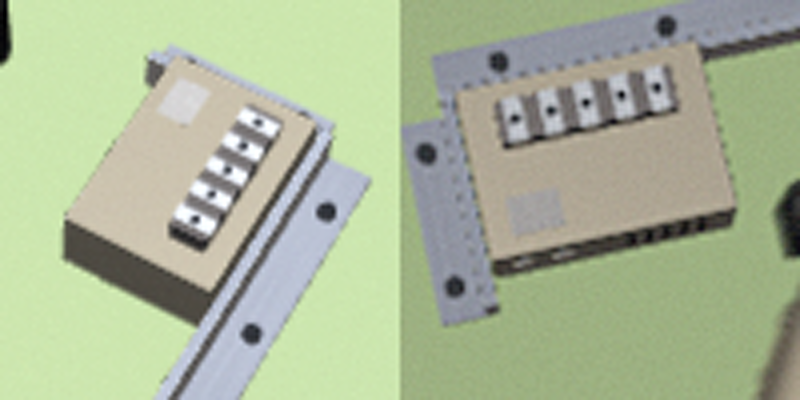

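The box is flush on the fence. The measured +y face offset is still about 1 mm from the stop, so I'll nudge it in +y.

Request:
move_arm(gripper=[-0.3,-0.3,-0.3,-0.3,-0.3,-0.3,-0.3,-0.3,-0.3,-0.3], linear=[[0,0,0],[0,0,0],[0,0,0],[0,0,0],[0,0,0],[0,0,0],[0,0,0],[0,0,0],[0,0,0],[0,0,0]], turn=[[0,-8.5,0],[0,-8.5,0],[0,-8.5,0],[0,-8.5,0],[0,-8.5,0],[0,-8.5,0],[0,-8.5,0],[0,-8.5,0],[0,-8.5,0],[0,-5,0]])

```text
time_s: 16.9
position: [0.6237, -0.1928, 0.1505]
tool_rot: [-0.524, 0.475, -0.475, 0.524]
wrist_force: [0.8, -0.1, -0.3]
finger_gap: 0.0299
```

```bash
python3 -c "
from h import *
st();plan((-.075,-.180),.032,0);print(np.linalg.norm(toW((-.075,-.18))))"
```

```text
A [-0.1495 -0.2093] z 0.1505 F_A [ 0.8 -0.3] -0.3 jawA -7.8 down [ 0.  0. -1.] t 16.9
turn about tool y deg -7.795651080815734 tool shift after turn [-0.0293  0.1186  0.0744] cur A [-0.1495 -0.2093] j [-0.3   1.17] t 16.9
0.704874351654015
```

Request:
move_arm(gripper=[-0.3,-0.3,-0.3,-0.3,-0.3,-0.3,-0.3,-0.3,-0.3,-0.3], linear=[[0,0,0],[-0.007,0,0.025],[-0.007,0,0.025],[-0.006,0,0.024],[0,0,0],[0,0.035,0],[0,0.035,0],[0,0.03,0],[0,0.018,0],[0,0,0]], turn=[[0,-7.8,0],[0,0,0],[0,0,0],[0,0,0],[0,0,0],[0,0,0],[0,0,0],[0,0,0],[0,0,0],[0,0,0]])

```text
time_s: 17.9
position: [0.6878, -0.1565, 0.0283]
tool_rot: [0.555, -0.442, 0.437, -0.553]
wrist_force: [-0.6, 0.4, -0.5]
finger_gap: 0.0297
```

```bash
python3 -c "
from h import *
st();plan((-.075,-.155),.032,0)"
```

```text
A [-0.0788 -0.1888] z 0.0283 F_A [-0.5  0.6] -0.5 jawA -0.31 down [-0.008  0.002 -1.   ] t 17.9
turn about tool y deg -0.30544581831220213 tool shift after turn [-0.0338 -0.0036  0.0037] cur A [-0.0788 -0.1888] j [-0.22  1.12] t 17.9
```

Request:
move_arm(gripper=[-0.3,-0.3,-0.3,-0.3,-0.3,-0.3,-0.3,-0.3], linear=[[-0.01,0,0.001],[-0.01,0,0],[-0.009,0,0],[-0.004,0,0],[-0.002,0,0],[-0.001,0,0],[0,0,0],[0,0,0]], turn=[[0,0,0],[0,0,0],[0,0,0],[0,0,0],[0,0,0],[0,0,0],[0,0,0],[0,0,0]])

```text
time_s: 18.7
position: [0.684, -0.1226, 0.0323]
tool_rot: [0.554, -0.44, 0.44, -0.554]
wrist_force: [-0.2, 0.2, 0.2]
finger_gap: 0.0297
```

Request:
move_arm(gripper=[-0.3,-0.3,-0.3], linear=[[-0.001,0,0],[0,0,0],[0,0,0]], turn=[[0,0,0],[0,0,0],[0,0,0]])

```text
time_s: 19.0
position: [0.6837, -0.1214, 0.0322]
tool_rot: [0.554, -0.44, 0.44, -0.554]
wrist_force: [0.3, -0.5, -0.6]
finger_gap: 0.0298
```

```bash
python3 -c "
from h import *
st()"
```

```text
A [-0.0746 -0.1538] z 0.0322 F_A [ 0.1 -0.6] -0.6 jawA -0.35 down [-0.  0. -1.] t 19.0
```

Contact is expected at about -0.152, so I'll creep from here.

Request:
move_arm(gripper=[-0.3,-0.3,-0.3,-0.3], linear=[[-0.001,0,0],[-0.001,0,0],[0,0,0],[0,0,0]], turn=[[0,0,0],[0,0,0],[0,0,0],[0,0,0]])

```text
time_s: 19.4
position: [0.6833, -0.1195, 0.0323]
tool_rot: [0.554, -0.44, 0.44, -0.554]
wrist_force: [-0.0, -0.8, -0.4]
finger_gap: 0.0301
```

Request:
move_arm(gripper=[-0.3,-0.3,-0.3], linear=[[-0.001,0,0],[0,0,0],[0,0,0]], turn=[[0,0,0],[0,0,0],[0,0,0]])

```text
time_s: 19.7
position: [0.683, -0.1189, 0.0323]
tool_rot: [0.554, -0.44, 0.44, -0.553]
wrist_force: [-0.3, -3.0, -0.7]
finger_gap: 0.0294
```

Request:
move_arm(gripper=[-0.3,-0.3,-0.3], linear=[[-0.001,0,0],[0,0,0],[0,0,0]], turn=[[0,0,0],[0,0,0],[0,0,0]])

```text
time_s: 20.0
position: [0.683, -0.1176, 0.0326]
tool_rot: [-0.554, 0.44, -0.44, 0.554]
wrist_force: [-0.0, -4.5, 1.7]
finger_gap: 0.0301
```

Request:
move_arm(gripper=[-0.3,-0.3,-0.3], linear=[[-0.001,0,0],[0,0,0],[0,0,0]], turn=[[0,0,0],[0,0,0],[0,0,0]])

```text
time_s: 20.3
position: [0.683, -0.1175, 0.0327]
tool_rot: [0.554, -0.439, 0.441, -0.553]
wrist_force: [0.6, -6.2, -0.3]
finger_gap: 0.0298
```

Request:
move_arm(gripper=[-0.3,-0.3,-0.3,-0.3], linear=[[-0.001,0,0],[-0.001,0,0],[0,0,0],[0,0,0]], turn=[[0,0,0],[0,0,0],[0,0,0],[0,0,0]])

```text
time_s: 20.7
position: [0.683, -0.1175, 0.0328]
tool_rot: [0.554, -0.438, 0.442, -0.552]
wrist_force: [1.7, -10.6, -0.8]
finger_gap: 0.0299
```

Request:
move_arm(gripper=[-0.3,-0.3,-0.3,-0.3], linear=[[-0.001,0,0],[-0.001,0,0],[0,0,0],[0,0,0]], turn=[[0,0,0],[0,0,0],[0,0,0],[0,0,0]])

```text
time_s: 21.1
position: [0.683, -0.1175, 0.033]
tool_rot: [0.555, -0.438, 0.443, -0.551]
wrist_force: [2.6, -15.0, -1.4]
finger_gap: 0.0296
```

```bash
python3 -c "
from h import *
st();im=avg('top',4);print(edges(im,(-.052,-.07)))"
```

```text
A [-0.0744 -0.1498] z 0.033 F_A [ -1.  -15.2] -1.4 jawA -0.51 down [ 0.003 -0.009 -1.   ] t 21.1
[(np.float64(-0.0007), np.float64(-0.0033), 12), (np.float64(-0.0032), np.float64(-0.007), 8)]
```

Request:
move_arm(gripper=[-0.3,-0.3,-0.3,-0.3,-0.3,-0.3,-0.3,-0.3,-0.3,-0.3], linear=[[0.01,0,0],[0.02,0,0],[0.01,0,0],[0,-0.03,0],[0,-0.04,0],[0,-0.04,0],[0,-0.03,-0.02],[0,0,-0.04],[0,0,-0.04],[0,0,-0.04]], turn=[[0,0,0],[0,0,0],[0,0,0],[0,0,0],[0,0,0],[0,0,0],[0,0,0],[0,0,0],[0,0,0],[0,0,0]])

```text
time_s: 22.3
position: [0.5532, -0.1822, 0.1725]
tool_rot: [-0.553, 0.439, -0.439, 0.555]
wrist_force: [1.0, 0.4, 0.1]
finger_gap: 0.0301
```

```bash
python3 -c "
from h import *
st();im=avg('top',6)
for p in((-.053,-.07),(-.052,-.069),(-.05,-.07)):print(edges(im,p))
r,c=fitbox(im,(270,195,95,70));print(r,toA(np.array(r[0])/1000))
s=avg('scene',4);c=cv2.convertScaleAbs(s[220:320,315:415],alpha=1.2);d=cv2.convertScaleAbs(im[185:285,265:365],alpha=1.6)
cv2.imwrite('pics/v6.png',cv2.resize(np.hstack([c,d]),None,fx=4,fy=4,interpolation=cv2.INTER_CUBIC)[:,:,::-1])
cv2.imwrite('pics/v7.png',cv2.convertScaleAbs(im,alpha=1.5)[:,:,::-1])"
```

```text
A [-0.2157 -0.1826] z 0.1725 F_A [1.  0.1] 0.1 jawA -0.26 down [ 0.001  0.002 -1.   ] t 22.3
[(np.float64(-0.0008), np.float64(0.0063), 14), (np.float64(-0.0036), np.float64(0.0064), 6)]
[(np.float64(-0.0009), np.float64(0.0071), 14), (np.float64(-0.0037), np.float64(0.0054), 8)]
[(np.float64(-0.0008), np.float64(0.0019), 14), (np.float64(-0.0035), np.float64(0.0054), 14)]
((686.6221313476562, -33.334815979003906), (99.98747253417969, 139.9358673095703), 13.600666999816895) [-0.05126801 -0.06880573]
```

View pics/v6.png

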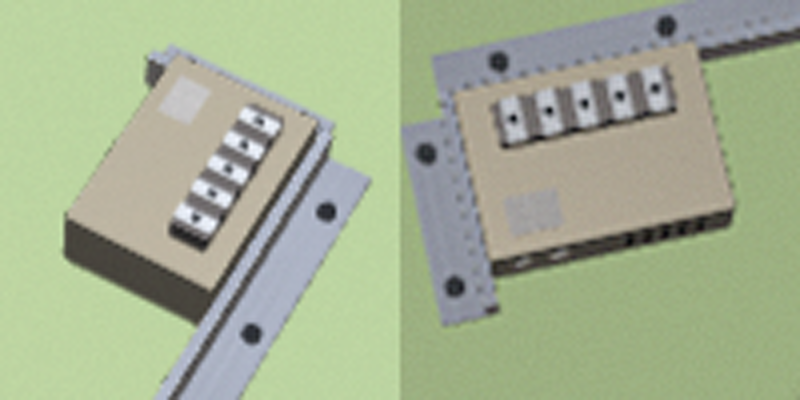

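View pics/v7.png

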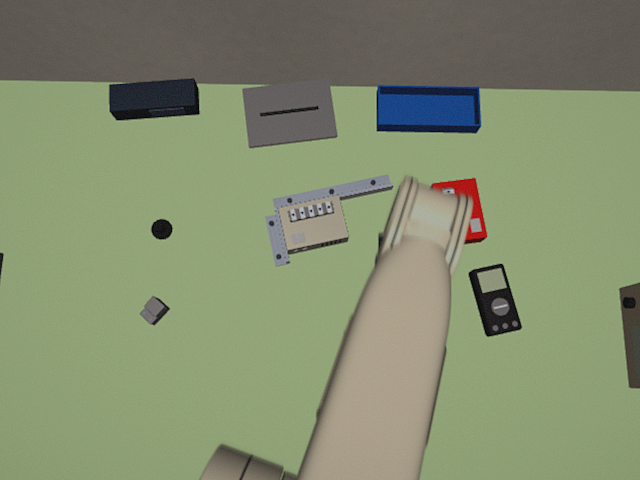

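The box sits square in the corner with no visible gap in either view. The meter, plug and foot are at their starting pixels, and the hand is clear. Handing in.

```bash
python3 -c "
from h import *
from plant import job
s=env.read_state();print(s['time_s'],s['qvel'].round(3));print(job.sign_off())"
```

```text
22.8 [-0.002 -0.001 -0.008  0.    -0.002 -0.001]
the job is handed in; nothing more can be done
None
```

I pushed the grey box into the corner with the fingertips and handed the job in at 22.8 s of the 58 s allowed. First it went 43 mm towards the end stop, then 81 mm onto the fence, then a last 1 mm or so onto the stop.

**Contact:** Pressing on the fence took 16 N and pressing on the stop took 15 N. Both are above the 10 N friction limit, and the hand did not move further either time, so the box was against each wall. I did not press on the fence again after the last push onto the stop. The back edge measured 0.3 mm different after it, which is within the noise.

**Final pictures:** The box centre measured about (-51.3, -68.8) mm in the angle's frame, against an ideal of (-50, -70). It was square within about 0.007 rad, and no gap showed in either view. The meter, plug and foot looked unmoved, and the hand was raised clear of everything.

**One disagreement:** The edge check put the back side about 3.5 mm from the fence, while the whole-outline fit gave 1.3 mm. I put this down to my estimate of the corner's position (the fence-line fit scattered by 6 mm) and trusted the contact forces, but the pictures alone don't settle it.

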